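# Thread a flow tube through its supports and the sensor

### The arm

A 7-joint arm with a two-finger parallel gripper is mounted at the origin on the work surface. World frame = base frame: x ahead of the robot, y to its left, z up, the work surface at z = 0. Lengths are in m, angles in rad, forces in N, time in s.
With the tool pointing down it reaches from about 0.35 to 0.9 m from the base axis. Payload 8.1 kg.
Tool frame: the origin (TCP) lies between the finger pads; the fingertips stand ahead of it and the grasp point (between the pads) is the TCP (arm.nose_length is the z of the fingertips in the tool frame, in m); z points along the fingers, y is the line along which they close (so a half turn about z gives the same grasp; the last joint's range is limited). The gripper opens to 92 mm and grips with 3 to 60 N. Pads are 19 mm wide; open, the fingers measure 130 mm over their backs; the gripper's body (75 mm by 190 mm) begins 47 mm behind the grasp point.
Start: joints at [-1.26, 0.434, 0.025, 1.573, -0.012, 1.134, -0.075], TCP at [0.251, 0.572, 0.246] pointing down, gripper open.
Joint ranges: [-2.62, 2.62], [-0.44, 2.09], [-1.27, 1.32], [0.08, 2.57], [-1.32, 4.46], [0.12, 2], [-2.74, 2.74]. Speed limits (rad/s): [2.22, 2.22, 3.01, 3.01, 3.14, 3.14, 3.14].

### API

Orientations are given as a rotation vector (axis times angle).
In Python, from cell import sensors, optics, arm gives the robot as it stands.
- The arm moves only by the tool arm_command, never from a script. Its argument "deltas" is one flat list of numbers, 7 for each row, row after row: the turn, a rotation vector about the world's x, y, z as a fraction of full scale, then the shift along the world's x, y, z as a fraction of full scale, then the finger opening in mm, from 0 to 91.8. In form: [wx, wy, wz, dx, dy, dz, fingers, wx, wy, wz, dx, dy, dz, fingers, ...]. A call has 1 to 20 rows; each row is the pose to reach, as a shift and turn from the pose commanded when the call began; what a row does not reach only later rows make up. Full scale, the value 1, is 1 m for a shift and 90 degrees for a turn. A row lasts 1/10 s, in which the tool goes at most 50 mm and 8.59 degrees, less where a joint would pass 70% of its speed; a pose out of reach is approached as far as the arm can. A call with a number of a shift or a turn outside -1 to 1 is refused whole. A call with a gripper value outside its range is refused whole. The fingers move at their own pace and stop on an object; "force" is the grip in N (left out, the last holds). Time passes only in rows, so rows that repeat a pose let the fingers close. It gives the time, the measured TCP pose, the force, the opening and the grip force at its end, in the units of the state.
- sensors.observe(): the state, without advancing time (a new reading comes with each control period).
- optics.get_image(name): name is "scene" or "side" or "wrist"; returns the picture (384x512x3 uint8, blue, green, red); there is no depth.
- optics.calibration(name): a dict with "camera_matrix" (3x3 intrinsics, pixels), "rvec" (rotation vector, rad) and "tvec" (3), from world to camera coordinates, as OpenCV has them. Camera axes: x right, y down, z forward; pixel columns grow to the right and rows downward; lengths in m; the calibration is good to about 2 mm. A picture is of the moment at which its call begins: read the wrist's pose just before it. calibration takes no time and is no camera call; for the wrist camera it gives the pose at the moment of the call.
- arm.sign_off(): hands the job in; it is judged then, once.
The state is a dict: "clock": time; "joints": joint angles; "dq": joint speeds; "joint_efforts": joint torques, N m; "position": TCP position; "ee_rot": TCP orientation; "force": force on the tool from outside, world axes, zero at the start; "ft_torque": the same for the moment, N m; "width": opening from 0.0 (shut) to 1.0 (fully open); "gripper_force": force on a finger pad.
Only numpy, scipy, OpenCV 4.12 (cv2) and the standard library are available. Lean on these libraries where they do the work, as an engineer would, in place of code of your own. Each camera call takes 0.05 s, during which the arm holds its last target. There are 200 camera calls.

### The job

Fit the straight steel tube to the flow rig: take it from its rack and feed it, plain end first, through the near black support, the white sensor and the far black support until its brass nut is fully home against the near support, then let go. The sensor's cross-slide and the bushes hidden inside the supports are unclamped and may stand off the line, so feel for each hole gently and never ram the sensor. Leave the other things on the bench alone.

Things in the scene. Friction and masses are not known exactly. Their poses are not given: they have to be found in the camera images.
- tube: Straight stainless tube, 12 mm diameter, 242 mm long with its brass nut and ribbed hose tail at the rear, about 160 g (varies). Origin on its axis 140 mm behind the plain tip, near the balance point; x along the tube towards the plain tip (roll is of no matter). Starts level in the rack, axis 55 mm above the table. Nut: x = -64 to -40 mm; hose tail: x = -102 to -64 mm.
- tube_tip (a point): Centre of the tube's plain end, on its axis 140 mm ahead of the tube's origin; axes as the tube's. The end is cut square, its edge bevelled 1.25 mm all round over its last 1.5 mm, so it finds a bore only when within about 2 mm of its centre.
- nut_face (a point): Centre of the front face of the hexagonal brass nut (22 mm across flats, 24 mm long), on the axis 180 mm behind the tip; axes as the tube's. It ends up against the near support. Behind the nut the hose tail, 12 mm diameter and 38 mm long, can be gripped too.
- rack: Fixed grey tube rack, base 230 x 60 x 8 mm, origin under its centre, x along the tube towards its tip. Two white vee rests, 10 mm thick, 28 mm wide over the arms, 58 mm high, hold the tube at x = +85 mm and x = -83 mm (under the hose tail); between them the tube is free. The tube may lie 8 mm forward or back.
- rig: Fixed rig on an aluminium plate 295 x 130 x 15 mm. Origin on the table below the mouth of the near support; x along the flow line, the way the tube is fed; z up. Plate from x = -60 to +235 mm, 65 mm to either side. The line's axis is at y = 0, 75 mm above the table. An outlet coupling stands at x = 198 to 234 mm, 18 mm beyond the tip of a tube that is home.
- line_in (a point): Centre of the near support's window at its front face, x = 0 of the rig, 75 mm above the table; axes as the rig's. The nut face comes here. Support: black block x = 0 to 18 mm, 64 wide, top 97 mm high, screw head to 110 mm. Behind the window (26 wide, 20 high, 4 deep) a bush with a straight 13.5 mm bore floats sideways, up to 6 mm off the line in y, friction 1.5 N; it stays where left.
- line_out (a point): Centre of the far support at its exit face, 124 mm along the line from line_in; axes as the rig's. The far support is the same black block, from x = 106 to 124 mm, with the same window on its entry side and the same kind of floating bush, set on its own somewhere up to 6 mm off the line. Where the bushes stand is not given: they must be felt for.
- sensor: White sensor, 34 mm long on the line, 36 wide, 44 high, top 97 mm above the table, on a blue carriage (46 x 46 mm, top 53 mm high). Origin: centre of its straight 13.5 mm bore, 62 mm along from line_in; axes as the rig's. Slides only across the line (y), 10 mm each way, friction about 2 N, stays where left; starts up to 9 mm off. Over 30 N from the tube damages it.
- screwdriver: Screwdriver with a blue handle, 190 mm long, lying on the bench; bystander. Origin under its middle.
- adapter: Small turned brass adapter, 36 mm diameter, 42 mm high, standing on the bench; bystander. Origin at the centre of its underside.
- indicator: Black hand-held indicator, 80 x 55 x 26 mm, lying on the bench; bystander. Origin at the centre of its underside.
Not all that is in view belongs to the job. Of the things like the tube, leave any that is brown or pink; of the rest the larger one is meant.

How it is judged:
On the way, in this order (a step that is already met when the one before it is completed fails the run):
1. the tube's tip has come out of the near support (x of tube_tip in the frame of line_in between 0.02 and 0.14 m and y of tube_tip in the frame of line_in between -0.012 and 0.012 m and z of tube_tip in the frame of line_in between -0.01 and 0.01 m and angle between the x axis of tube and the x axis of rig, either way round below 0.08 rad), for 0.1 s.
2. the tip has come out of the sensor (x of tube_tip in the frame of line_in between 0.081 and 0.2 m and y of tube_tip in the frame of line_in between -0.012 and 0.012 m and z of tube_tip in the frame of line_in between -0.01 and 0.01 m and angle between the x axis of tube and the x axis of rig, either way round below 0.08 rad), for 0.1 s.
3. the tip has come out of the far support (x of tube_tip in the frame of line_out between 0.003 and 0.07 m and y of tube_tip in the frame of line_out between -0.012 and 0.012 m and z of tube_tip in the frame of line_out between -0.01 and 0.01 m and angle between the x axis of tube and the x axis of rig, either way round below 0.08 rad), for 0.1 s.
At the end, for the whole second after the job is handed in: The tube lies through the near support, the sensor and the far support with its nut home: nut face within 4 mm of the near support's front face and within 8 mm of its centre sideways, tip more than 50 mm beyond the far support and within 12 mm of the line; at rest and let go (x of nut_face in the frame of line_in between -0.004 and 0.002 m and y of nut_face in the frame of line_in between -0.008 and 0.008 m and z of nut_face in the frame of line_in between -0.005 and 0.005 m and x of tube_tip in the frame of line_out above 0.05 m and y of tube_tip in the frame of line_out between -0.012 and 0.012 m and z of tube_tip in the frame of line_out between -0.008 and 0.008 m and linear speed of tube below 0.02 m/s); the robot touches nothing.
It fails at once if the tube is rammed into the sensor with more than 30 N (contact force between tube and sensor above 30 N).
It fails at once if the screwdriver is moved more than 20 mm (distance of screwdriver from where it was at the start of the episode above 0.02 m).
It fails at once if the adapter is moved more than 20 mm (distance of adapter from where it was at the start of the episode above 0.02 m).
It fails at once if the indicator is moved more than 20 mm (distance of indicator from where it was at the start of the episode above 0.02 m).
It also fails if it takes over 72 s, if anything falls off the work surface, if the arm or the gripper's body presses on something with over 40 N, if the wrist force passes 120 N, or if a joint passes its speed limit or range.

## Working session

There is one attempt and no reset: what is moved stays moved. The work goes in short steps, Python scripts to look and compute and a tool call to move; the robot and the scene stay as the last step left them, time stands still between calls to the robot, and variables do not carry over. Pictures are saved under pics/ and viewed, at most 10 in all, crops included, and the job is handed in when it is done.

Besides the shell and the picture viewer there is one more tool, called by a JSON object that holds its "method" and its "body". arm_command: Moves the arm, as the interface text tells. Its arguments: {"type":"object","properties":{"deltas":{"type":"array","items":{"type":"number"}},"force":{"type":"number"}},"required":["deltas"]}

```bash
mkdir -p pics; ls
python3 - <<'E'
from cell import sensors, optics, arm
import cv2,numpy as np
print(sensors.observe()); print(arm.nose_length)
for n in ("scene","side","wrist"):
    im=optics.get_image(n); cv2.imwrite(f"pics/{n}0.png",im)
    c=optics.calibration(n); print(n,c)
E
```

```text
pics
{'clock': 0.0, 'joints': array([-1.25959449,  0.43523202,  0.02494429,  1.57410664, -0.01158779,
        1.13399681, -0.07511144]), 'dq': array([ 0.0011154 , -0.0007357 , -0.00043552,  0.00080291, -0.00053842,
        0.00121478,  0.00057838]), 'joint_efforts': array([ 1.46431194e-03, -6.67862749e+01,  9.85829718e-01, -3.14449668e+01,
       -6.02539815e-02,  4.33138444e-02,  2.06602590e-04]), 'position': array([0.25115084, 0.57178479, 0.24493532]), 'ee_rot': array([-6.45409476e-01, -3.07439034e+00,  2.49313472e-03]), 'force': array([ 0.02702051,  0.41836602, -0.51320205]), 'ft_torque': array([ 0.00041122,  0.04046396, -0.00531057]), 'gripper_force': 0.0, 'width': 0.9996599532933172}
0.019
scene {'camera_matrix': array([[422.11716138,   0.        , 258.1035668 ],
       [  0.        , 422.11716138, 190.63631726],
       [  0.        ,   0.        ,   1.        ]]), 'rvec': array([ 1.87758083,  1.3205342 , -0.65631599]), 'tvec': array([ 0.00528921, -0.23948198,  1.5201636 ])}
side {'camera_matrix': array([[491.86556416,   0.        , 253.79829468],
       [  0.        , 491.86556416, 197.68555601],
       [  0.        ,   0.        ,   1.        ]]), 'rvec': array([ 2.10956814, -0.43735579,  0.22298072]), 'tvec': array([-0.51720368,  0.0898462 ,  1.52384081])}
wrist {'camera_matrix': array([[343.55729573,   0.        , 254.07607523],
       [  0.        , 343.55729573, 193.45135853],
       [  0.        ,   0.        ,   1.        ]]), 'rvec': array([-2.43443646, -1.58966113, -0.21431275]), 'tvec': array([-0.62479519, -0.03251108,  0.39006115])}
```

View pics/scene0.png

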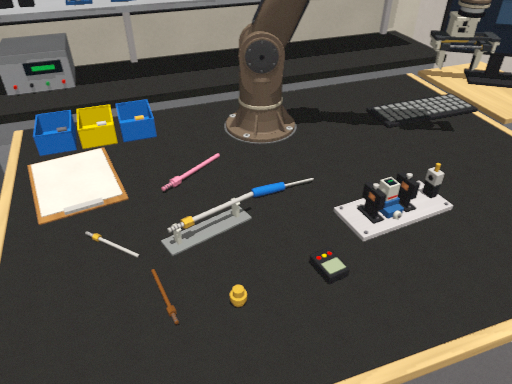

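View pics/side0.png

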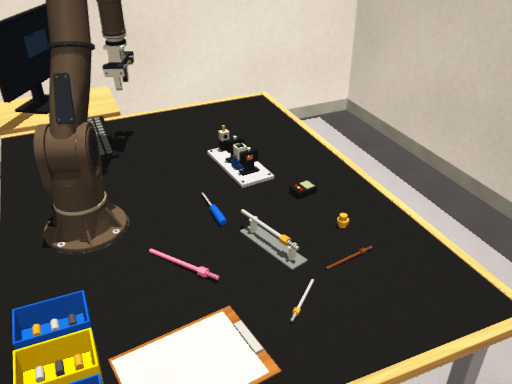

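Run:
```python
import cv2,numpy as np
s=cv2.imread("pics/scene0.png");d=cv2.imread("pics/side0.png")
def c(im,x,y,w=100,h=75): return cv2.resize(im[y:y+h,x:x+w],(400,300),interpolation=cv2.INTER_CUBIC)
cv2.imwrite("pics/comp0.png",np.vstack([np.hstack([c(s,160,180),c(s,330,150,128,96)]),np.hstack([c(d,225,200),c(d,190,115)])]))
```

```text
(no output)
```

View pics/comp0.png

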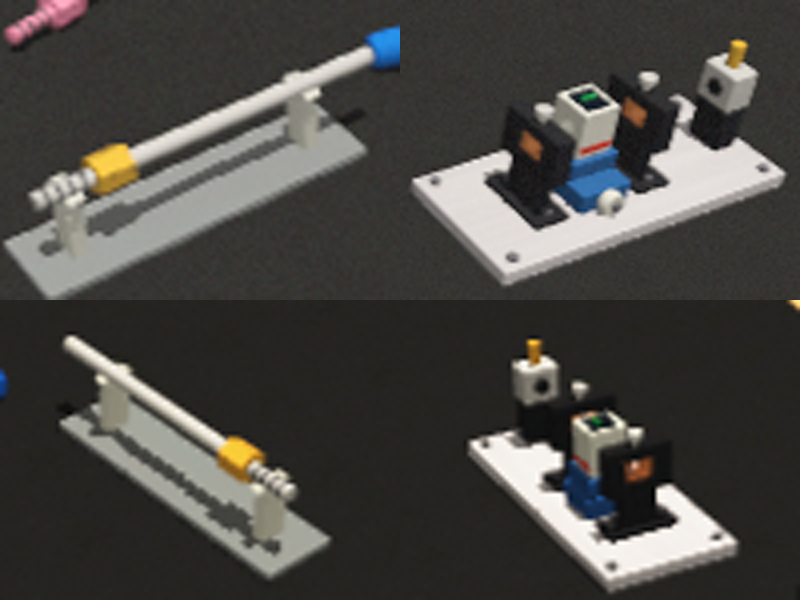

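The candidates are the racked steel tube (scene, about 215,212), a small loose steel tube (110,243), a pink one (190,172) and a brown one (165,295). The pink and brown ones are excluded. Of the two steel tubes, the racked one is larger, and the crop confirms its brass nut and hose tail, so it is the one meant. The crop also shows the corners of the rack and plate, which I'll use to fit their poses.

```bash
cat > h.py <<'E'
import numpy as np, cv2
from scipy.optimize import least_squares
from cell import sensors, optics, arm
CAL={n:optics.calibration(n) for n in ("scene","side")}
def proj(P,c):
    return cv2.projectPoints(np.array(P,float).reshape(-1,1,3),c["rvec"],c["tvec"],c["camera_matrix"],None)[0].reshape(-1,2)
def w(p,L):
    L=np.array(L,float).reshape(-1,3);x,y,a=p[:3];R=np.array([[np.cos(a),-np.sin(a)],[np.sin(a),np.cos(a)]])
    return np.c_[L[:,:2]@R.T+[x,y],L[:,2]]
def fit(obs,p0):  # obs: (cal, local point, pixel)
    f=lambda p: np.concatenate([proj(w(p,l),c)[0]-px for c,l,px in obs])
    r=least_squares(f,p0,loss="soft_l1"); return r.x,f(r.x).reshape(-1,2).round(1)
def ray(px,z,c):
    R=cv2.Rodrigues(c["rvec"])[0];o=-R.T@c["tvec"];d=R.T@np.linalg.inv(c["camera_matrix"])@[*px,1]
    return o+d*(z-o[2])/d[2]
E
python3 - <<'E'
from h import *
s,d=CAL["scene"],CAL["side"]
for n,c,q in (("plate s",s,[(334.2,208.2),(363,237.4),(452.9,205)]),("plate d",d,[(207.5,150),(243,185),(274,175.3)])):
    print(n,[ray(p,.015,c).round(4) for p in q])
for n,c,q in (("rack s",s,[(161.3,240),(172.5,253.3),(251.5,217.5)]),("rack d",d,[(240,230.5),(292.5,268),(307.5,259.5)])):
    print(n,[ray(p,.008,c).round(4) for p in q])
print("tail",ray((170,229.5),.055,s),ray((297.5,248),.055,d),"tip",ray((242.5,211),.055,d))
E
```

```text
plate s [array([0.5335, 0.0147, 0.015 ]), array([0.657 , 0.0272, 0.015 ]), array([0.6277, 0.3203, 0.015 ])]
plate d [array([0.4975, 0.307 , 0.015 ]), array([0.5258, 0.0088, 0.015 ]), array([0.651 , 0.0249, 0.015 ])]
rack s [array([ 0.4944, -0.4343,  0.008 ]), array([ 0.5483, -0.4172,  0.008 ]), array([ 0.4883, -0.2006,  0.008 ])]
rack d [array([ 0.4229, -0.2208,  0.008 ]), array([ 0.4907, -0.437 ,  0.008 ]), array([ 0.545, -0.422,  0.008])]
tail [ 0.51761715 -0.41181041  0.055     ] [ 0.51441234 -0.41685435  0.055     ] tip [ 0.44415912 -0.19130997  0.055     ]
```

Run:
```python
from h import *
s,d=CAL["scene"],CAL["side"]
r=fit([(s,[-.06,.065,.015],(334.2,208.2)),(s,[-.06,-.065,.015],(363,237.4)),(s,[.235,-.065,.015],(452.9,205)),
 (d,[.235,.065,.015],(207.5,150)),(d,[-.06,.065,.015],(243,185)),(d,[-.06,-.065,.015],(274,175.3))],[.59,.08,1.66]);print("rig",r)
k=fit([(s,[-.115,.03,.008],(161.3,240)),(s,[-.115,-.03,.008],(172.5,253.3)),(s,[.115,-.03,.008],(251.5,217.5)),
 (d,[.115,.03,.008],(240,230.5)),(d,[-.115,.03,.008],(292.5,268)),(d,[-.115,-.03,.008],(307.5,259.5))],[.48,-.3,1.87]);print("rack",k)
print("nut rack",w(k[0],[-.052,0,.055]),"tail/tip nominal",w(k[0],[[-.102,0,.055],[.14,0,.055]]))
c=optics.calibration("wrist");R=cv2.Rodrigues(c["rvec"])[0];print("wrist cam",-R.T@c["tvec"],"axes rows",R)
```

```text
rig (array([0.58638695, 0.0806138 , 1.67216523]), array([[-1.1, -1.2],
       [ 0.2,  0. ],
       [ 0.1, -0.1],
       [ 0.1, -0.1],
       [-0.1, -0.9],
       [ 1.2, -0.7]]))
rack (array([ 0.48700979, -0.31693901,  1.86158644]), array([[-0.8, -0.7],
       [-0.5,  0.3],
       [ 0.2, -1.5],
       [ 0.1, -1.2],
       [-0. , -0.3],
       [ 0.6, -1.1]]))
nut rack [[ 0.50191867 -0.36675592  0.055     ]] tail/tip nominal [[ 0.51625413 -0.4146568   0.055     ]
 [ 0.44687049 -0.18281654  0.055     ]]
wrist cam [0.18504907 0.60159814 0.38394038] axes rows [[ 0.4022716   0.91551972 -0.0010933 ]
 [ 0.88254418 -0.38746425  0.26643427]
 [ 0.24350221 -0.10814382 -0.96385247]]
```

{"method": "arm_command", "body": {"deltas": [0, 0, -0.2, 0.1, -0.12, 0, 91.8, 0, 0, -0.672, 0.328, -0.422, 0, 91.8, 0, 0, -0.672, 0.328, -0.422, 0, 91.8, 0, 0, -0.672, 0.328, -0.422, 0, 91.8, 0, 0, -0.672, 0.328, -0.422, 0, 91.8, 0, 0, -0.672, 0.328, -0.422, 0, 91.8, 0, 0, -0.672, 0.328, -0.422, 0, 91.8, 0, 0, -0.672, 0.328, -0.422, 0, 91.8, 0, 0, -0.672, 0.328, -0.422, 0, 91.8, 0, 0, -0.672, 0.328, -0.422, 0, 91.8, 0, 0, -0.672, 0.328, -0.422, 0, 91.8, 0, 0, -0.672, 0.328, -0.422, 0, 91.8, 0, 0, -0.672, 0.328, -0.422, 0, 91.8, 0, 0, -0.672, 0.328, -0.422, 0, 91.8, 0, 0, -0.672, 0.328, -0.422, 0, 91.8]}}

```text
clock: 1.65
position: [0.5785, 0.1519, 0.2456]
ee_rot: [-2.103, -2.333, -0.0]
force: [0.0, 1.1, 0.4]
width: 1.004
gripper_force: 0.0
```

Run:
```python
from h import *
import pickle
o=sensors.observe();c=optics.calibration("wrist");im=optics.get_image("wrist")
pickle.dump(c,open("w1.pkl","wb"));print(o["clock"],o["position"],o["ee_rot"],o["joints"].round(2))
cv2.imwrite("pics/w1.png",cv2.resize(im,(800,600),interpolation=cv2.INTER_CUBIC)); cv2.imwrite("pics/w1raw.png",im)
```

```text
1.65 [0.57853454 0.15192779 0.24562006] [-2.10254512e+00 -2.33319409e+00 -8.43892352e-05] [-0.63  0.4   0.4   1.67 -0.17  1.11 -0.08]
```

View pics/w1.png

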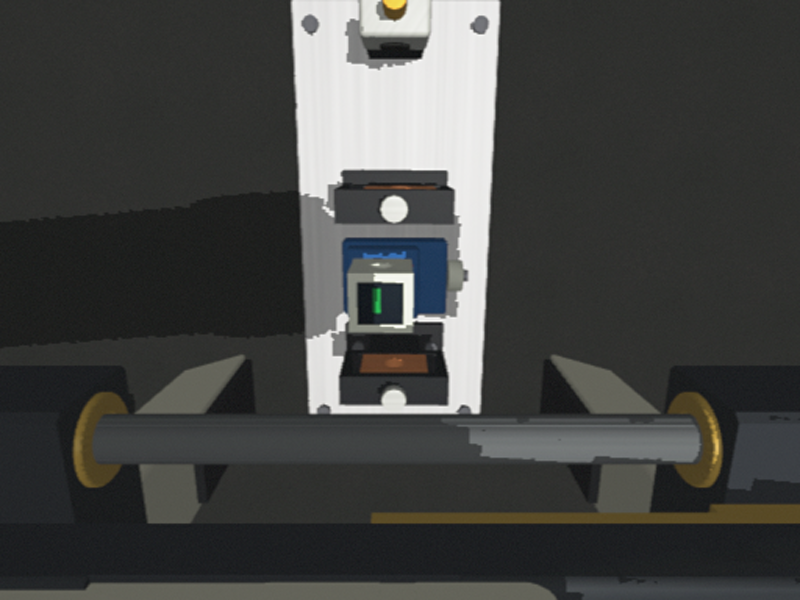

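Run:
```python
import cv2,numpy as np
im=cv2.imread("pics/w1raw.png")
f=lambda x,y,w,h,W,H:cv2.resize(im[y:y+h,x:x+w],(W,H),interpolation=cv2.INTER_LANCZOS4)
cv2.imwrite("pics/w1c.png",np.hstack([f(212,146,80,120,400,600),np.vstack([f(224,220,60,24,400,300)[:, :],f(212,108,80,60,400,300)])]))
```

```text
(no output)
```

View pics/w1c.png

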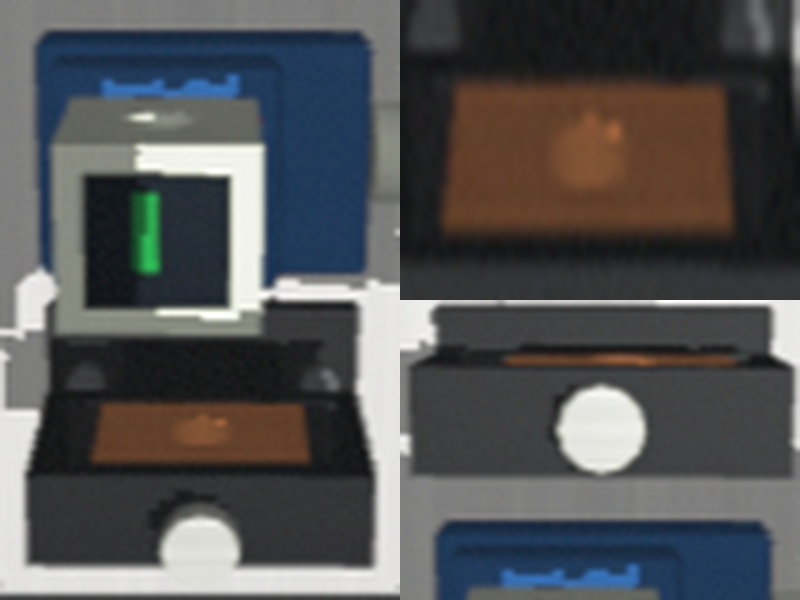

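Run:
```python
from h import *
import pickle
s,d=CAL["scene"],CAL["side"];c=pickle.load(open("w1.pkl","rb"))
L=lambda X,Y:(212+X/5,146+Y/5)
F=lambda X,Y:(212+(X-400)/5,108+(Y-300)/5)
W=[(c,[.018,.032,.097],L(28,472)),(c,[.018,-.032,.097],L(374,472)),(c,[0,.032,.097],L(28,567)),(c,[0,-.032,.097],L(374,567)),
(c,[.124,.032,.097],F(412,366)),(c,[.124,-.032,.097],F(793,366)),(c,[.106,.032,.097],F(412,474)),(c,[.106,-.032,.097],F(793,474))]
S=[(s,[-.06,.065,.015],(334.2,208.2)),(s,[-.06,-.065,.015],(363,237.4)),(s,[.235,-.065,.015],(452.9,205)),
 (d,[.235,.065,.015],(207.5,150)),(d,[-.06,.065,.015],(243,185)),(d,[-.06,-.065,.015],(274,175.3))]
for o in (W,W+S): p,r=fit(o,[.586,.08,1.67]);print(p,r.tolist())
for px in (L(52,143),L(264,143),L(55,335),L(264,335)):
    q=ray(px,.097,c);a=p[2];dx,dy=q[:2]-p[:2];print("sensor top in rig",dx*np.cos(a)+dy*np.sin(a),-dx*np.sin(a)+dy*np.cos(a))
```

```text
[0.58342978 0.08281862 1.67201185] [[-0.8, 0.3], [1.0, 0.5], [-0.3, -0.4], [0.4, -0.3], [-1.0, -0.3], [0.9, -0.1], [-0.3, 0.1], [0.2, 0.3]]
[0.58354426 0.08277795 1.67208614] [[-0.6, 0.4], [1.1, 0.6], [-0.1, -0.4], [0.5, -0.2], [-0.8, -0.2], [1.0, -0.0], [-0.2, 0.2], [0.3, 0.4], [-0.9, -2.1], [0.3, -1.0], [0.1, -0.9], [-0.8, -0.2], [-1.1, -1.0], [0.3, -0.8]]
sensor top in rig 0.07905041603956643 0.025737736879693093
sensor top in rig 0.07914370051481728 -0.010516017989883986
sensor top in rig 0.044448294664112 0.025971907522909652
sensor top in rig 0.04454583128364536 -0.010887438094582896
```

{"method": "arm_command", "body": {"deltas": [0, 0, 0.119, -0.0915, -0.469, 0, 91.8, 0, 0, 0.119, -0.0915, -0.469, 0, 91.8, 0, 0, 0.119, -0.0915, -0.469, 0, 91.8, 0, 0, 0.119, -0.0915, -0.469, 0, 91.8, 0, 0, 0.119, -0.0915, -0.469, 0, 91.8, 0, 0, 0.119, -0.0915, -0.469, 0, 91.8, 0, 0, 0.119, -0.0915, -0.469, 0, 91.8, 0, 0, 0.119, -0.0915, -0.469, 0, 91.8, 0, 0, 0.119, -0.0915, -0.469, 0, 91.8, 0, 0, 0.119, -0.0915, -0.469, 0, 91.8, 0, 0, 0.119, -0.0915, -0.469, 0, 91.8, 0, 0, 0.119, -0.0915, -0.469, 0, 91.8, 0, 0, 0.119, -0.0915, -0.469, 0, 91.8]}}

```text
clock: 3.0
position: [0.4887, -0.3168, 0.2456]
ee_rot: [-1.876, -2.52, -0.001]
force: [0.4, -0.1, -0.2]
width: 1.002
gripper_force: 0.0
```

Run:
```python
from h import *
import pickle
o=sensors.observe();c=optics.calibration("wrist");im=optics.get_image("wrist")
pickle.dump(c,open("w2.pkl","wb"));print(o["clock"],o["position"],o["ee_rot"],o["joints"].round(2))
cv2.imwrite("pics/w2raw.png",im);cv2.imwrite("pics/w2.png",cv2.resize(im[:260,150:370],(508,600),interpolation=cv2.INTER_CUBIC))
```

```text
3.0 [ 0.48865108 -0.31681719  0.24560261] [-1.87575003e+00 -2.51951654e+00 -1.48174908e-03] [ 0.12  0.39  0.51  1.71 -0.21  1.1   0.98]
```

View pics/w2.png

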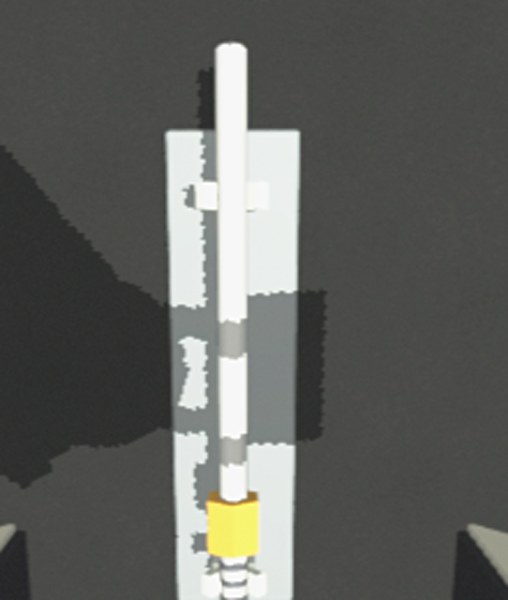

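Run:
```python
from h import *
import pickle
c=pickle.load(open("w2.pkl","rb"))
L=lambda X,Y,z:ray((150+X/2.308,Y/2.308),z,c)
for n,q in (("tip",L(231,46,.057)),("mid",L(232.5,300,.055)),("neck",L(233.5,470,.055)),("nutfront top",L(233,503,.067)),("nutback top",L(233,556,.067)),("rackFL",L(166,131,.008)),("rackFR",L(300,131,.008)),("vee L",L(195,210,.058)),("vee R",L(269,210,.058))): print(n,q.round(4))
t,k=L(231,46,.055),L(233.5,470,.055);print(np.arctan2(*(t-k)[1::-1]))
```

```text
tip [ 0.4453 -0.1852  0.057 ]
mid [ 0.4727 -0.2757  0.055 ]
neck [ 0.4938 -0.3454  0.055 ]
nutfront top [ 0.4968 -0.3559  0.067 ]
nutback top [ 0.5037 -0.3791  0.067 ]
rackFL [ 0.4241 -0.2171  0.008 ]
rackFR [ 0.4811 -0.2001  0.008 ]
vee L [ 0.4485 -0.246   0.058 ]
vee R [ 0.4765 -0.2377  0.058 ]
1.8649273163959537
```

{"method": "arm_command", "body": {"deltas": [0, 0, 0.002, 0.012, -0.051, -0.02, 60, 0, 0, 0.002, 0.012, -0.051, -0.07, 60, 0, 0, 0.002, 0.012, -0.051, -0.11, 60, 0, 0, 0.002, 0.012, -0.051, -0.15, 60, 0, 0, 0.002, 0.012, -0.051, -0.175, 60, 0, 0, 0.002, 0.012, -0.051, -0.19, 60, 0, 0, 0.002, 0.012, -0.051, -0.19, 60, 0, 0, 0.002, 0.012, -0.051, -0.19, 60]}}

```text
clock: 3.85
position: [0.5007, -0.3697, 0.0568]
ee_rot: [1.874, 2.52, 0.0]
force: [0.5, 0.4, 1.7]
width: 0.654
gripper_force: 0.0
```

{"method": "arm_command", "body": {"deltas": [0, 0, 0, 0, 0.0015, -0.0015, 40, 0, 0, 0, 0, 0.0015, -0.0015, 26, 0, 0, 0, 0, 0.0015, -0.0015, 15, 0, 0, 0, 0, 0.0015, -0.0015, 15, 0, 0, 0, 0, 0.0015, -0.0015, 15, 0, 0, 0, 0, 0.0015, -0.0015, 15, 0, 0, 0, 0, 0.0015, -0.0015, 15], "force": 55}}

```text
clock: 4.55
position: [0.5004, -0.3682, 0.0545]
ee_rot: [1.875, 2.52, 0.001]
force: [1.7, 1.6, 1.0]
width: 0.23
gripper_force: 55.0
```

{"method": "arm_command", "body": {"deltas": [0, 0, 0, 0, 0, 0.02, 15, 0, 0, 0, 0, 0, 0.06, 15, 0, 0, 0, 0, 0, 0.1, 15, 0, 0, -0.03, 0.02, 0.05, 0.115, 15, 0, 0, -0.06, 0.05, 0.1, 0.115, 15, 0, 0, -0.09, 0.07, 0.14, 0.115, 15, 0, 0, -0.1228, 0.09, 0.18, 0.115, 15, 0, 0, -0.1228, 0.1054, 0.22, 0.115, 15, 0, 0, -0.1228, 0.1054, 0.22, 0.115, 15, 0, 0, -0.1228, 0.1054, 0.22, 0.115, 15, 0, 0, -0.1228, 0.1054, 0.22, 0.115, 15, 0, 0, -0.1228, 0.1054, 0.22, 0.115, 15]}}

```text
clock: 5.75
position: [0.6044, -0.1501, 0.1693]
ee_rot: [2.112, 2.325, -0.001]
force: [0.2, -0.1, -1.6]
width: 0.235
gripper_force: 55.0
```

Run:
```python
from h import *
import pickle
o=sensors.observe();c=optics.calibration("wrist");im=optics.get_image("wrist")
print(o["clock"],o["position"],o["ee_rot"],o["joints"].round(2),o["force"].round(1),o["ft_torque"].round(2))
cv2.imwrite("pics/w3raw.png",im)
s=optics.get_image("scene");d=optics.get_image("side")
pickle.dump(c,open("w3.pkl","wb"))
cv2.imwrite("pics/c3.png",np.vstack([cv2.resize(im[:250],(800,390),interpolation=cv2.INTER_CUBIC)[:,200:600],cv2.resize(d[130:230,190:390],(400,200),interpolation=cv2.INTER_CUBIC)]))
a=cv2.resize(s[140:290,260:460],(400,300),interpolation=cv2.INTER_CUBIC)
cv2.imwrite("pics/c3.png",np.hstack([cv2.imread("pics/c3.png")[:590],np.vstack([a,np.zeros((290,400,3),np.uint8)])]))
```

```text
5.75 [ 0.60443595 -0.15013852  0.16926068] [ 2.11232051e+00  2.32520262e+00 -1.20002506e-03] [-0.19  0.54  0.53  1.7  -0.31  0.99  0.54] [ 0.2 -0.1 -1.6] [-0.15 -0.02 -0.01]
```

View pics/c3.png

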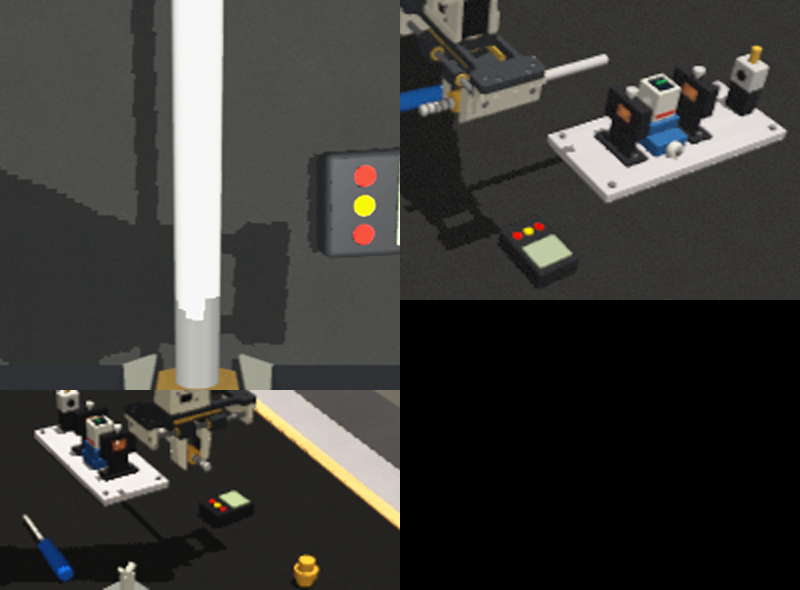

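Run:
```python
from h import *
o=sensors.observe();R=cv2.Rodrigues(o["ee_rot"])[0];T=o["position"]
ax=np.array([-R[1,1],R[0,1],0]);ax*=np.sign(ax[1]);print("yaw",np.arctan2(ax[1],ax[0]),"tool z",R[:,2].round(4),R[2,1].round(4))
s=optics.get_image("scene");c=CAL["scene"]
g=s.astype(int).sum(2)
for l in (.10,.13,.16,.185,.19,.192,.195):
    P=T+l*ax;q=proj([P,P+[0,0,.006],P-[0,0,.006]],c);print(l,q.round(1).tolist())
    u,v=q[0];u=int(round(u));col=g[int(v)-7:int(v)+8,u];print("   col",u,int(v)-7,col.tolist())
v=int(proj([T+.192*ax],c)[0][1]);u=int(proj([T+.192*ax],c)[0][0])
print(u-6,v-6);print(g[v-6:v+7,u-6:u+9])
```

```text
yaw 1.6674020432214511 tool z [ 0.e+00 -2.e-04 -1.e+00] 0.0
0.1 [[329.4, 177.6], [329.7, 175.4], [329.2, 179.7]]
   col 329 170 [206, 225, 221, 214, 229, 216, 145, 133, 126, 239, 412, 435, 435, 429, 425]
0.13 [[340.5, 174.4], [340.8, 172.2], [340.2, 176.5]]
   col 340 167 [149, 148, 159, 146, 155, 153, 626, 667, 649, 599, 474, 284, 160, 156, 154]
0.16 [[351.3, 171.3], [351.7, 169.1], [351.0, 173.4]]
   col 351 164 [160, 162, 162, 152, 159, 189, 637, 668, 642, 590, 452, 254, 166, 158, 160]
0.185 [[360.1, 168.7], [360.5, 166.6], [359.8, 170.9]]
   col 360 161 [157, 161, 145, 158, 148, 158, 446, 647, 658, 620, 526, 364, 184, 151, 168]
0.19 [[361.9, 168.2], [362.3, 166.1], [361.5, 170.4]]
   col 362 161 [153, 160, 146, 155, 149, 162, 576, 658, 643, 577, 428, 229, 165, 161, 159]
0.192 [[362.6, 168.0], [363.0, 165.9], [362.2, 170.2]]
   col 363 161 [150, 152, 155, 161, 157, 160, 370, 581, 574, 508, 356, 198, 161, 149, 161]
0.195 [[363.6, 167.7], [364.0, 165.6], [363.2, 169.9]]
   col 364 160 [162, 163, 157, 159, 162, 154, 160, 160, 318, 351, 340, 217, 164, 151, 159]
356 162
[[157 162 156 162 161 158 160 152 157 159 145 155 152 159 150]
 [147 154 165 157 145 147 146 155 159 162 156 153 152 159 156]
 [145 157 156 168 158 168 155 161 162 160 155 162 155 158 151]
 [148 156 161 167 148 158 149 157 154 148 155 166 155 155 163]
 [155 162 161 161 158 146 162 160 160 162 159 162 163 158 170]
 [156 159 178 288 446 569 576 370 160 151 165 141 155 145 160]
 [356 529 633 637 647 660 658 581 318 150 157 163 161 157 151]
 [646 656 665 660 658 652 643 574 351 163 148 146 147 158 156]
 [662 655 644 634 620 601 577 508 340 160 156 156 156 153 157]
 [627 608 587 561 526 478 428 356 217 158 162 157 165 149 161]
 [541 504 453 410 364 278 229 198 164 152 157 153 151 158 146]
 [379 298 248 216 184 174 165 161 151 157 146 155 155 160 157]
 [201 179 163 161 151 156 161 149 159 162 157 143 158 153 154]]
```

{"method": "arm_command", "body": {"deltas": [0, 0, 0.003, 0.0004, 0.01, -0.03, 15, 0, 0, 0.003, 0.0004, 0.022, -0.07, 15, 0, 0, 0.003, 0.0004, 0.022, -0.0943, 15, 0, 0, 0.003, 0.0004, 0.022, -0.0943, 15, 0, 0, 0.003, -0.0005, 0.031, -0.0943, 15, 0, 0, 0.003, -0.0013, 0.039, -0.0943, 15, 0, 0, 0.003, -0.0013, 0.039, -0.0943, 15, 0, 0, 0.003, -0.0013, 0.039, -0.0943, 15], "force": 60}}

```text
clock: 6.75
position: [0.6047, -0.1089, 0.0761]
ee_rot: [2.102, 2.333, 0.002]
force: [-0.7, -0.2, -1.8]
width: 0.232
gripper_force: 60.0
```

```bash
cat >> h.py <<'E'
RIG=np.array([.5834,.0828,1.672])
def st(grip=.192):
    o=sensors.observe();R=cv2.Rodrigues(o["ee_rot"])[0];T=o["position"]
    ax=np.array([-R[1,1],R[0,1],0]);ax*=np.sign(ax[1]);a=RIG[2];B=np.array([[np.cos(a),np.sin(a)],[-np.sin(a),np.cos(a)]])
    t=B@((T+grip*ax)[:2]-RIG[:2])*1000;n=B@(T[:2]-RIG[:2])*1000
    print("clk %.2f tip mm x%.1f y%.1f z%.1f tcp x%.1f y%.1f yaw %.4f | F rig %s z%.1f"%(o["clock"],*t,T[2]*1000,*n,np.arctan2(ax[1],ax[0])-a,(B@o["force"][:2]).round(1),o["force"][2]),"M",o["ft_torque"].round(2),"w",(o["width"]*91.8).round(1),T.round(4))
E
python3 -c "
from h import *
st()"
```

```text
Traceback (most recent call last):
  File "h.py", line 21, in st
    print("clk %.2f tip mm x%.1f y%.1f z%.1f tcp x%.1f y%.1f yaw %.4f | F rig %s z%.1f"%(o["clock"],*t,T[2]*1000,*n,np.arctan2(ax[1],ax[0])-a,(B@o["force"][:2]).round(1),o["force"][2]),"M",o["ft_torque"].round(2),"w",(o["width"]*91.8).round(1),T.round(4))
                                                                                                                                                                                                                         ^^^^^^^^^^^^^^^^^^^^^^^
AttributeError: 'float' object has no attribute 'round'
```

```bash
sed -i 's/(o\["width"\]\*91.8).round(1)/round(float(o["width"])*91.8,1)/' h.py
python3 -c "
from h import *
st();o=sensors.observe();print(o['ee_rot'],cv2.Rodrigues(o['ee_rot'])[0][:,2])"
```

```text
clk 6.75 tip mm x-0.8 y-1.3 z76.1 tcp x-192.8 y-1.8 yaw 0.0029 | F rig [-0.2  0.7] z-1.8 M [-0.19  0.02 -0.02] w 21.3 [ 0.6047 -0.1089  0.0761]
[2.10186422e+00 2.33286837e+00 2.13856800e-03] [ 2.03434060e-03  5.24617838e-07 -9.99997931e-01]
```

{"method": "arm_command", "body": {"deltas": [0, 0, -0.002, -0.0014, 0.001, -0.001, 15, 0, 0, -0.002, -0.0016, 0.003, -0.001, 15, 0, 0, -0.002, -0.0018, 0.005, -0.001, 15, 0, 0, -0.002, -0.002, 0.007, -0.001, 15, 0, 0, -0.002, -0.002, 0.007, -0.001, 15]}}

```text
clock: 7.25
position: [0.602, -0.1018, 0.0739]
ee_rot: [-2.107, -2.33, -0.0]
force: [-0.2, -0.2, -1.6]
width: 0.233
gripper_force: 60.0
```

```bash
python3 -c "
from h import *
st()"
```

```text
clk 7.25 tip mm x6.4 y0.1 z73.9 tcp x-185.6 y0.2 yaw -0.0007 | F rig [-0.2  0.2] z-1.6 M [-0.1  -0.02 -0.  ] w 21.3 [ 0.602  -0.1018  0.0739]
```

{"method": "arm_command", "body": {"deltas": [0, 0, 0, -0.0002, 0.002, 0.0005, 15, 0, 0, 0, -0.0004, 0.004, 0.0005, 15, 0, 0, 0, -0.0004, 0.004, 0.0005, 15]}}

```text
clock: 7.55
position: [0.6015, -0.0978, 0.0744]
ee_rot: [-2.107, -2.33, -0.0]
force: [0.0, 0.7, -1.7]
width: 0.228
gripper_force: 60.0
```

```bash
python3 -c "
from h import *
for i in range(3): st(); optics.get_image('wrist')"
```

```text
clk 7.55 tip mm x10.5 y0.1 z74.4 tcp x-181.5 y0.2 yaw -0.0006 | F rig [ 0.7 -0.1] z-1.7 M [-0.17  0.    0.03] w 21.0 [ 0.6015 -0.0978  0.0744]
clk 7.60 tip mm x10.3 y0.1 z74.4 tcp x-181.7 y0.2 yaw -0.0008 | F rig [ 0.3 -0.3] z-1.1 M [-0.11  0.03 -0.01] w 21.2 [ 0.6015 -0.098   0.0744]
clk 7.65 tip mm x10.2 y0.1 z74.4 tcp x-181.8 y0.2 yaw -0.0010 | F rig [0.7 0.5] z-2.4 M [-0.09  0.04  0.04] w 21.1 [ 0.6015 -0.0981  0.0744]
```

{"method": "arm_command", "body": {"deltas": [0, 0, 0, -0.0003, 0.003, 0.0005, 15, 0, 0, 0, -0.0006, 0.006, 0.0005, 15, 0, 0, 0, -0.0009, 0.009, 0.0005, 15, 0, 0, 0, -0.0012, 0.012, 0.0005, 15, 0, 0, 0, -0.0014, 0.014, 0.0005, 15, 0, 0, 0, -0.0014, 0.014, 0.0005, 15]}}

```text
clock: 8.3
position: [0.6001, -0.0837, 0.0749]
ee_rot: [-2.107, -2.33, -0.0]
force: [-0.3, 0.4, -2.7]
width: 0.231
gripper_force: 60.0
```

```bash
python3 -c "
from h import *
for i in range(3): st(); im=optics.get_image('wrist')
cv2.imwrite('pics/w4raw.png',im)"
```

```text
clk 8.30 tip mm x24.7 y0.1 z74.9 tcp x-167.3 y0.2 yaw -0.0005 | F rig [0.5 0.3] z-2.7 M [-0.18  0.04 -0.04] w 21.2 [ 0.6001 -0.0837  0.0749]
clk 8.35 tip mm x24.3 y0.1 z74.9 tcp x-167.7 y0.2 yaw -0.0008 | F rig [-0.8 -0.1] z-2.0 M [-0.1   0.01  0.02] w 21.3 [ 0.6001 -0.084   0.0749]
clk 8.40 tip mm x24.1 y0.0 z75.0 tcp x-167.9 y0.2 yaw -0.0010 | F rig [-0.4  0. ] z-1.6 M [-0.14  0.02 -0.03] w 21.4 [ 0.6002 -0.0843  0.075 ]
```

{"method": "arm_command", "body": {"deltas": [0, 0, 0, -0.0004, 0.004, 0, 15, 0, 0, 0, -0.0008, 0.008, 0, 15, 0, 0, 0, -0.0012, 0.012, 0, 15, 0, 0, 0, -0.0015, 0.015, 0, 15, 0, 0, 0.006, -0.002, 0.015, 0, 15, 0, 0, 0.012, -0.0024, 0.015, 0, 15, 0, 0, 0.019, -0.0028, 0.015, 0, 15, 0, 0, 0.019, -0.0028, 0.015, 0, 15]}}

```text
clock: 9.25
position: [0.5974, -0.0695, 0.0751]
ee_rot: [2.072, 2.361, 0.0]
force: [0.8, 0.2, -2.7]
width: 0.238
gripper_force: 60.0
```

```bash
python3 -c "
from h import *
st(); d=optics.get_image('side'); st(); im=optics.get_image('scene');st()
f=lambda a:cv2.resize(a,(400,300),interpolation=cv2.INTER_LANCZOS4)
cv2.imwrite('pics/c4.png',np.hstack([f(im[160:235,340:440]),f(d[130:190,200:280])]))"
```

```text
clk 9.25 tip mm x39.0 y7.0 z75.1 tcp x-152.9 y1.4 yaw 0.0289 | F rig [ 0.1 -0.9] z-2.7 M [-0.05 -0.2  -0.25] w 21.8 [ 0.5974 -0.0695  0.0751]
clk 9.30 tip mm x39.0 y6.9 z75.0 tcp x-152.9 y1.4 yaw 0.0285 | F rig [ 0.2 -1.1] z-1.8 M [-0.03 -0.2  -0.19] w 21.4 [ 0.5974 -0.0695  0.075 ]
clk 9.35 tip mm x39.0 y6.9 z75.0 tcp x-152.9 y1.5 yaw 0.0283 | F rig [-0.4 -1. ] z-1.9 M [-0.13 -0.19 -0.19] w 21.3 [ 0.5974 -0.0695  0.075 ]
```

View pics/c4.png

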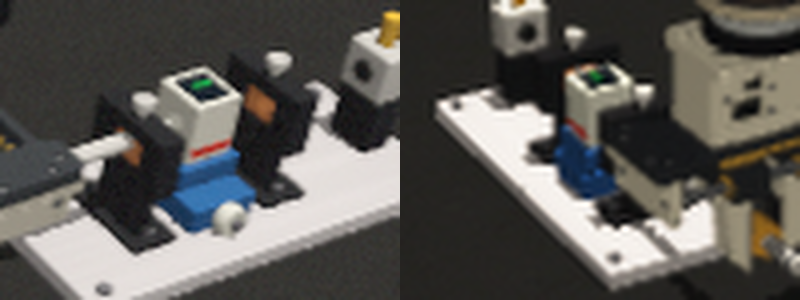

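{"method": "arm_command", "body": {"deltas": [0, 0, 0, -0.0002, 0.002, 0, 15, 0, 0, 0, -0.0004, 0.004, 0, 15, 0, 0, 0, -0.0006, 0.006, 0, 15, 0, 0, 0, -0.0007, 0.007, 0, 15, 0, 0, 0, -0.0008, 0.008, 0, 15, 0, 0, 0, -0.0008, 0.008, 0, 15]}}

```text
clock: 9.95
position: [0.5965, -0.0612, 0.0749]
ee_rot: [-2.072, -2.361, 0.0]
force: [1.0, -0.4, -1.9]
width: 0.234
gripper_force: 60.0
```

```bash
python3 -c "
from h import *
st()"
```

```text
clk 9.95 tip mm x47.4 y7.1 z74.9 tcp x-144.5 y1.6 yaw 0.0289 | F rig [-0.5 -1. ] z-1.9 M [-0.18 -0.16 -0.04] w 21.5 [ 0.5965 -0.0612  0.0749]
```

{"method": "arm_command", "body": {"deltas": [0, 0, 0, -0.0001, 0.001, 0, 15, 0, 0, 0, -0.0002, 0.002, 0, 15, 0, 0, 0, -0.0003, 0.003, 0, 15, 0, 0, 0, -0.0004, 0.004, 0, 15, 0, 0, 0, -0.0004, 0.004, 0, 15]}}

```text
clock: 10.45
position: [0.5961, -0.0569, 0.0749]
ee_rot: [-2.072, -2.361, -0.0]
force: [0.5, -0.1, -1.5]
width: 0.236
gripper_force: 60.0
```

```bash
python3 -c "
from h import *
st()"
```

```text
clk 10.45 tip mm x51.6 y7.1 z74.9 tcp x-140.3 y1.5 yaw 0.0290 | F rig [-0.1 -0.5] z-1.5 M [ 0.02 -0.1  -0.08] w 21.7 [ 0.5961 -0.0569  0.0749]
```

{"method": "arm_command", "body": {"deltas": [0, 0, 0, -0.0003, 0.003, 0, 15, 0, 0, 0, -0.0006, 0.006, 0, 15, 0, 0, 0, -0.0009, 0.009, 0, 15, 0, 0, -0.004, -0.0007, 0.009, 0, 15, 0, 0, -0.008, -0.0004, 0.009, 0, 15, 0, 0, -0.012, 0, 0.009, 0, 15, 0, 0, -0.0185, 0.0006, 0.009, 0, 15, 0, 0, -0.0185, 0.0006, 0.009, 0, 15]}}

```text
clock: 11.25
position: [0.5962, -0.0482, 0.0747]
ee_rot: [-2.106, -2.33, 0.001]
force: [-3.4, 1.3, -1.6]
width: 0.231
gripper_force: 60.2
```

```bash
python3 -c "
from h import *
st()"
```

```text
clk 11.25 tip mm x60.4 y0.4 z74.7 tcp x-131.6 y0.5 yaw -0.0006 | F rig [1.6 3.2] z-1.6 M [-0.06  0.77  0.52] w 21.2 [ 0.5962 -0.0482  0.0747]
```

{"method": "arm_command", "body": {"deltas": [0, 0, 0, -0.0004, 0.004, 0, 15, 0, 0, 0, -0.0008, 0.008, 0, 15, 0, 0, 0, -0.0012, 0.012, 0, 15, 0, 0, 0, -0.0016, 0.016, 0, 15, 0, 0, 0, -0.002, 0.02, 0, 15, 0, 0, 0, -0.0024, 0.024, 0, 15, 0, 0, 0, -0.0028, 0.028, 0, 15, 0, 0, 0, -0.0032, 0.032, 0, 15, 0, 0, 0, -0.0036, 0.036, 0, 15, 0, 0, 0, -0.004, 0.04, 0, 15, 0, 0, 0, -0.0043, 0.043, 0, 15, 0, 0, 0, -0.0043, 0.043, 0, 15]}}

```text
clock: 12.45
position: [0.5924, -0.0043, 0.0749]
ee_rot: [-2.105, -2.331, -0.001]
force: [-3.2, -0.3, -2.0]
width: 0.231
gripper_force: 60.1
```

```bash
python3 -c "
from h import *
st()"
```

```text
clk 12.45 tip mm x104.4 y-0.1 z74.9 tcp x-87.6 y-0.1 yaw 0.0004 | F rig [0.  3.3] z-2.0 M [-0.01  0.74  0.39] w 21.2 [ 0.5924 -0.0043  0.0749]
```

{"method": "arm_command", "body": {"deltas": [0, 0, 0, -0.0002, 0.002, 0, 15, 0, 0, 0, -0.0004, 0.004, 0, 15, 0, 0, 0, -0.0005, 0.005, 0, 15, 0, 0, 0, -0.0006, 0.006, 0, 15, 0, 0, 0, -0.0007, 0.007, 0, 15, 0, 0, 0, -0.0008, 0.008, 0, 15, 0, 0, 0, -0.0008, 0.008, 0, 15]}}

```text
clock: 13.15
position: [0.5917, 0.002, 0.075]
ee_rot: [2.107, 2.329, -0.001]
force: [-3.0, -4.1, -1.8]
width: 0.233
gripper_force: 60.1
```

```bash
python3 -c "
from h import *
st()"
```

```text
clk 13.15 tip mm x110.8 y-0.3 z75.0 tcp x-81.2 y-0.1 yaw -0.0009 | F rig [-3.8  3.4] z-1.8 M [-0.92  0.69  0.39] w 21.4 [0.5917 0.002  0.075 ]
```

{"method": "arm_command", "body": {"deltas": [0, 0, 0, 0.0002, -0.002, 0, 15, 0, 0, 0, 0.0004, -0.004, 0, 15, 0, 0, 0, -0.0015, -0.0043, 0, 15, 0, 0, 0, -0.0035, -0.0045, 0, 15, 0, 0, 0, -0.0035, -0.0045, 0, 15, 0, 0, 0, -0.0037, -0.002, 0, 15, 0, 0, 0, -0.0038, -0.001, 0, 15, 0, 0, 0, -0.0039, 0, 0, 15, 0, 0, 0, -0.0039, 0.001, 0, 15, 0, 0, 0, -0.0039, 0.001, 0, 15]}}

```text
clock: 14.15
position: [0.5884, 0.0017, 0.0753]
ee_rot: [2.107, 2.327, -0.001]
force: [2.7, -7.5, -1.7]
width: 0.234
gripper_force: 60.0
```

```bash
python3 -c "
from h import *
st()"
```

```text
clk 14.15 tip mm x110.9 y2.9 z75.3 tcp x-81.1 y3.2 yaw -0.0020 | F rig [-7.7 -1.9] z-1.7 M [-1.46 -0.48 -0.13] w 21.4 [0.5884 0.0017 0.0753]
```

{"method": "arm_command", "body": {"deltas": [0, 0, 0, 0.0003, -0.003, 0, 15, 0, 0, 0, 0.0005, -0.0055, 0, 15, 0, 0, 0, 0.003, -0.0055, 0, 15, 0, 0, 0, 0.006, -0.005, 0, 15, 0, 0, 0, 0.0073, -0.005, 0, 15, 0, 0, 0, 0.0073, -0.005, 0, 15, 0, 0, 0, 0.0071, -0.003, 0, 15, 0, 0, 0, 0.007, -0.002, 0, 15, 0, 0, 0, 0.0069, -0.001, 0, 15, 0, 0, 0, 0.0068, 0, 0, 15, 0, 0, 0, 0.0068, 0, 0, 15]}}

```text
clock: 15.25
position: [0.5947, 0.0038, 0.075]
ee_rot: [2.107, 2.33, 0.0]
force: [-3.0, -1.2, -2.2]
width: 0.236
gripper_force: 60.1
```

```bash
python3 -c "
from h import *
st()"
```

```text
clk 15.25 tip mm x112.3 y-3.3 z75.0 tcp x-79.7 y-3.2 yaw -0.0004 | F rig [-0.9  3.1] z-2.2 M [-0.45  0.58  0.25] w 21.7 [0.5947 0.0038 0.075 ]
```

{"method": "arm_command", "body": {"deltas": [0, 0, 0, -0.0001, 0.001, 0, 15, 0, 0, 0, -0.0002, 0.002, 0, 15, 0, 0, 0, -0.0003, 0.003, 0, 15, 0, 0, 0, -0.0004, 0.004, 0, 15, 0, 0, 0, -0.0004, 0.004, 0, 15]}}

```text
clock: 15.75
position: [0.5942, 0.0082, 0.0749]
ee_rot: [-2.106, -2.331, -0.001]
force: [-1.8, -0.9, -1.8]
width: 0.234
gripper_force: 60.0
```

```bash
python3 -c "
from h import *
st()"
```

```text
clk 15.75 tip mm x116.7 y-3.2 z74.9 tcp x-75.3 y-3.2 yaw -0.0000 | F rig [-0.7  1.9] z-1.8 M [-0.27  0.54  0.17] w 21.5 [0.5942 0.0082 0.0749]
```

{"method": "arm_command", "body": {"deltas": [0, 0, 0, -0.0006, 0.004, 0, 15, 0, 0, 0, -0.0013, 0.008, 0, 15, 0, 0, 0, -0.002, 0.012, 0, 15, 0, 0, 0, -0.0026, 0.016, 0, 15, 0, 0, 0, -0.0032, 0.02, 0, 15, 0, 0, 0, -0.0038, 0.024, 0, 15, 0, 0, 0, -0.0043, 0.028, 0, 15, 0, 0, 0, -0.0048, 0.032, 0, 15, 0, 0, 0, -0.0054, 0.036, 0, 15, 0, 0, 0, -0.006, 0.04, 0, 15, 0, 0, 0, -0.0065, 0.044, 0, 15, 0, 0, 0, -0.007, 0.048, 0, 15, 0, 0, 0, -0.0073, 0.052, 0, 15, 0, 0, 0, -0.0076, 0.056, 0, 15, 0, 0, 0, -0.0076, 0.056, 0, 15]}}

```text
clock: 17.25
position: [0.5865, 0.0647, 0.0749]
ee_rot: [-2.105, -2.331, -0.001]
force: [0.8, 0.4, -1.2]
width: 0.234
gripper_force: 60.0
```

```bash
python3 -c "
from h import *
st()"
```

```text
clk 17.25 tip mm x173.7 y-1.1 z74.9 tcp x-18.3 y-1.2 yaw 0.0006 | F rig [ 0.3 -0.8] z-1.2 M [ 0.02 -0.33 -0.18] w 21.4 [0.5865 0.0647 0.0749]
```

Now press home gently until there is contact: 9 mm further on.

{"method": "arm_command", "body": {"deltas": [0, 0, 0, -0.0002, 0.002, 0, 15, 0, 0, 0, -0.0004, 0.004, 0, 15, 0, 0, 0, -0.0005, 0.005, 0, 15, 0, 0, 0, -0.0006, 0.006, 0, 15, 0, 0, 0, -0.0007, 0.007, 0, 15, 0, 0, 0, -0.0008, 0.008, 0, 15, 0, 0, 0, -0.0009, 0.009, 0, 15, 0, 0, 0, -0.0009, 0.009, 0, 15]}}

```text
clock: 18.05
position: [0.5858, 0.0712, 0.075]
ee_rot: [2.107, 2.328, -0.002]
force: [3.6, -5.0, -3.4]
width: 0.232
gripper_force: 62.8
```

```bash
python3 -c "
from h import *
st()"
```

```text
clk 18.05 tip mm x180.2 y-1.5 z75.0 tcp x-11.8 y-1.2 yaw -0.0015 | F rig [-5.4 -3. ] z-3.4 M [-1.07 -0.6  -0.05] w 21.3 [0.5858 0.0712 0.075 ]
```

{"method": "arm_command", "body": {"deltas": [0, 0, 0, 0, -0.001, 0, 24, 0, 0, 0, 0, -0.001, 0, 40, 0, 0, 0, 0, -0.001, 0, 60, 0, 0, 0, 0, -0.001, 0, 60, 0, 0, 0, 0, -0.001, 0, 60, 0, 0, 0, 0, -0.001, 0.02, 60, 0, 0, 0, 0, -0.001, 0.05, 60, 0, 0, 0, 0, -0.001, 0.09, 60, 0, 0, 0, 0, -0.04, 0.13, 60, 0, 0, 0, 0, -0.08, 0.15, 60, 0, 0, 0, 0, -0.12, 0.15, 60, 0, 0, 0, 0, -0.12, 0.15, 60, 0, 0, 0, 0, -0.12, 0.15, 60]}}

```text
clock: 19.35
position: [0.5856, -0.0475, 0.2252]
ee_rot: [-2.108, -2.329, -0.002]
force: [0.7, 1.4, -1.2]
width: 0.655
gripper_force: 0.0
```

```bash
python3 -c "
from h import *
st(); im=optics.get_image('scene');c=optics.calibration('wrist');w_=optics.get_image('wrist')
import pickle;pickle.dump(c,open('w5.pkl','wb'));cv2.imwrite('pics/w5raw.png',w_)
cv2.imwrite('pics/c5.png',np.hstack([cv2.resize(im[150:250,340:460],(400,333),interpolation=cv2.INTER_LANCZOS4),cv2.resize(w_[:250,130:430],(400,333),interpolation=cv2.INTER_LANCZOS4)]))"
```

```text
clk 19.35 tip mm x62.2 y10.6 z225.2 tcp x-129.8 y10.9 yaw -0.0018 | F rig [ 1.4 -0.8] z-1.2 M [-0.01  0.08  0.  ] w 60.1 [ 0.5856 -0.0475  0.2252]
```

View pics/c5.png

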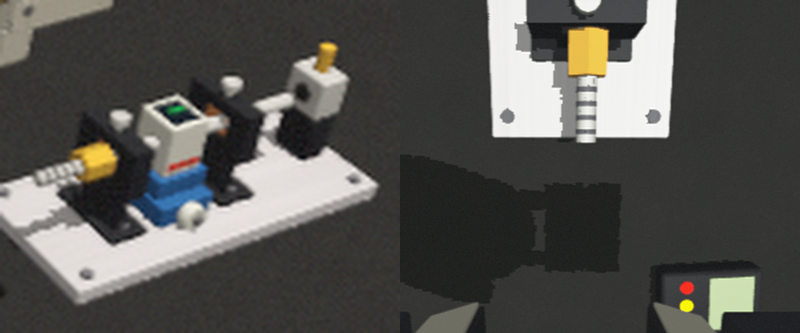

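The final picture shows the brass nut (587,50 in the right panel) tight against the near support, with the tube running through the sensor and the far support. The gripper is clear of everything.

```bash
python3 -c "
from cell import arm
print(arm.sign_off())"
```

```text
the job is handed in; nothing more can be done
None
```

The steel tube is through the near support, the sensor and the far support with its nut home against the near support; I let go of it and handed the job in at about 19 s, but got no verdict back.

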